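# Move a battery pack from the charger to the sloped tester

## Task

The blue battery pack is latched in the flat charger. Press the charger's orange catch so that the pack pops loose, slide it out, then slide it up between the dovetail rails of the sloped tester until the tester's catch clicks up behind it. Let go, leave the pack latched fully home in the tester, and do not push the display, the screwdriver or the loupe about.

Things in the scene. Friction and masses are not known exactly. Their poses are not given: they have to be found in the camera images.
- pack: Blue battery pack, 0.13-0.24 kg; body 64 long (x -36 to 28), 44 wide (y), 32 tall (z 13 to 45). Below it a black dovetail foot: x -22 to 22, 40 wide at its underside, 45 degree flanks narrowing to 24 at z 8, then a 22 wide neck. Origin: centre of the foot's underside. +x is the leading end (brass contacts), the only one that fits into a bay first; z is up through the body.
- pack_grip (a point): Centre of the pack's body at pack x -4, y 0, z 36: grip here, fingers along the pack's -z, closing across y on the flat sides 44 mm apart. The fingertips must stay above z 12 to clear the rails.
- charger_bay: Dovetail bay of the flat, fixed charger; floor level, 30 above the bench. Origin: where the pack's origin is when fully home; x = direction of insertion, z = up off the floor. Two aluminium rails 11 high, outer faces at y +-32.5, from x -40 to 22, flared lead-ins x -53 to -40, clearance to the foot 1.5 a side. Stop at x 22; back wall x 30 to 39, 38 high.
- charger_out (a point): Point at charger_bay x -78, y 0, z 0: with its origin here, the pack's foot is just clear of the rails and can be lifted. The latched pack rests at bay x about -2. When the catch is pressed, a spring (4 to 6 N) pushes it about 12 mm out (-x), where it lies loose in the rails, still to be slid out. The floor ends at bay x -60.
- charger_tab (a point): Centre of the top of the charger's orange press tab, 28 (x) by 26 (y), at charger_bay x -30, y 48, z 14, beside the left rail. Press it straight down (bay -z).
- charger_catch (a joint): How far the charger's catch is pressed (m): 0 up, 0.009 fully down. Its tooth is 5 mm high; past about 0.006 it lets the pack go. Spring 1.6 N at 0, 4.7 N fully down, plus tooth friction; about 4 to 8 N in all. Once popped, the pack's foot rests on the tooth and keeps it at about 0.0035.
- tester_bay: Dovetail bay on the fixed tester, a wedge sloping 35 degrees; origin 76 above the bench. Rails, lead-ins, stop, back wall and frame as charger_bay: origin = the pack's origin when fully home, x = direction of insertion (up the slope), z = normal of the slope. No spring pushes the pack out. The floor runs down to x -100.
- tester_start (a point): Point at tester_bay x -78, y 0, z 0, on the sloped floor below the rails: with its origin here the pack's foot is laid just before the lead-ins, ready to be slid up along the bay's x.
- tester_tab (a point): Centre of the top of the tester's orange press tab, at tester_bay x -30, y 48, z 14; needs no pressing. Its tooth (between the rails, ramp from bay x -41, face at x -24) is pushed down by the passing foot, which takes about 2 to 8 N along x, and snaps up behind the foot when the pack is within 2 mm of home. An unlatched pack may slide back down.
- tester_catch (a joint): How far the tester's catch is pressed (m): 0 up (so also when latched behind the pack), 0.009 fully down; about 0.0035 while the pack's foot is passing over it.
- display: Bystander: white display module with dark screen, 69 x 86 x 16, lying on the blue cloth (4 thick). Origin: centre of its underside.
- screwdriver: Bystander: small red screwdriver, 154 x 13 x 12, lying on the blue cloth (4 thick). Origin: centre of its underside.
- loupe: Bystander: black loupe, 33 diameter, 30 tall, on the bench behind and between the charger and the tester. Origin: centre of its underside.
Things that resemble listed ones, but are neither listed nor needed, are in the scene too. There is more than one size of the pack; the job needs the smallest.

How it is judged:
By the outcome, as a careful person would: the job done as asked, in the order asked, and still so for the second after the job is handed in, with the robot touching nothing.
It also fails if it takes over 48 s, if anything falls off the work surface, if the arm or the gripper's body presses on something with over 40 N, if the wrist force passes 120 N, or if a joint passes its speed limit or range.

## Robot

A 6-joint arm with a two-finger parallel gripper is mounted at the origin on a cart in front of the work surface, level with it; the furniture and walls round the work are solid. World frame = base frame: x ahead of the robot, y to its left, z up, the work surface at z = 0. Lengths are in m, angles in rad, forces in N, time in s.
With the tool pointing down it reaches from about 0.275 to 0.775 m from the base axis. Payload 14.6 kg.
Tool frame: the origin (TCP) lies on the centre line of the jaws, within the pads' length; the fingertips stand 14 mm ahead of it and the grasp point (between the pads) lies 5 mm behind it (manip.tips_ahead is the distance from the TCP to the fingertips, in m); z points along the fingers, y is the line along which they close (so a half turn about z gives the same grasp; the last joint's range is limited). The gripper opens to 85 mm and grips with 20 to 120 N. Pads are 22 mm wide; open, the fingers measure 114 mm over their backs; the gripper's body (76 mm by 85 mm) begins 54 mm behind the grasp point. The pads swing forward as they close: fully open they stand 13 mm farther back than shut.
Start: joints at [1.089, 0.263, -0.048, 1.259, 0, 1.415], TCP at [0.169, 0.497, 0.221] pointing down, gripper open.
Joint ranges: [-2.65, 2.65], [-0.89, 1.7], [-1.18, 1.37], [-2.13, 2.11], [-1.35, 1.29], [-3.14, 3.14]. Speed limits (rad/s): [1.89, 1.89, 2.57, 2.79, 3.14, 3.14].

## Interface

Orientations are given as a unit quaternion [x, y, z, w].
In Python, from station import manip, kin, monitor, read_camera gives the robot as it stands. Calls block until the motion is done:
- manip.reach(position, orientation): joint-space move of the TCP to a pose.
- manip.move_linear(position, ori=None, feed=0.15, force_limit=None): straight line of the TCP; ori=None keeps the orientation; feed is the mean speed in m/s. With force_limit (N) it stops when the force on the tool has changed by that much, and returns True; else False.
- manip.goto_joints(angles): joint-space move.
- manip.move_gripper(opening, f_grip=None): opening from 0.0 (shut) to 1.0 (fully open); f_grip is the grip in N (None keeps the last); returns when the fingers have stopped.
- manip.dwell(seconds).
- kin.solve_ik(position, orientation): joint angles nearest the present ones, or None.
- monitor.get_obs(): the state.
- read_camera(name): name is "scene" or "top"; returns a dict with "pixels" (420x560x3 uint8, red, green, blue), "mtx" (3x3 intrinsics, pixels), "dist" ([k1, k2, p1, p2, k3] as OpenCV has them; the pictures are not rectified), "world_from_camera" (4x4, takes a point from camera to world coordinates). Camera axes: x right, y up, looking along -z (the intrinsics and any distortion apply to the point x, -y, -z); pixel columns grow to the right and rows downward; lengths in m; the calibration is good to about 2 mm. A picture is of the moment at which its call begins. There is no depth.
A pose or a line that the arm cannot do raises manip.MotionError and nothing moves.
- manip.hand_in(): hands the job in; it is judged then, once.
The state is a dict: "clock": time; "q": joint angles; "qvel": joint speeds; "effort": joint torques, N m; "eef_pos": TCP position; "orientation": TCP orientation; "contact_force": force on the tool from outside, world axes, zero at the start; "ft_torque": the same for the moment, N m; "width": opening from 0.0 (shut) to 1.0 (fully open); "grip_force": force on a finger pad.
Only numpy, scipy, OpenCV 4.12 (cv2) and the standard library are available. Lean on these libraries where they do the work, as an engineer would, in place of code of your own. Each camera call takes 0.05 s, during which the arm holds its last target. There are 200 camera calls.

## Working session

There is one attempt and no reset: what is moved stays moved. The work goes in short steps, each a Python script; the robot and the scene stay as the last script left them, time stands still between calls to the robot, and variables do not carry over. Pictures are saved under pics/ and viewed, at most 10 in all, crops included, and the job is handed in when it is done.

```bash
mkdir -p pics; ls
python3 - <<'E'
from station import manip, kin, monitor, read_camera
import cv2, numpy as np, pickle
for n in ("scene","top"):
    c=read_camera(n); pickle.dump(c,open(f"{n}0.pkl","wb"))
    cv2.imwrite(f"pics/{n}0.png",c["pixels"][:,:,::-1])
    print(n,c["mtx"].round(1).tolist(),c["dist"],c["world_from_camera"].round(3).tolist())
print(monitor.get_obs())
E
```

```text
pics
scene [[389.2, 0.0, 283.6], [0.0, 389.2, 211.0], [0.0, 0.0, 1.0]] [0.01555882 0.         0.         0.         0.        ] [[0.832, 0.381, -0.403, 0.169], [-0.554, 0.592, -0.585, -0.589], [0.016, 0.71, 0.704, 0.755], [0.0, 0.0, 0.0, 1.0]]
top [[416.1, 0.0, 279.3], [0.0, 416.1, 208.3], [0.0, 0.0, 1.0]] [0.0428606 0.        0.        0.        0.       ] [[0.002, 0.998, -0.063, 0.525], [-1.0, 0.003, 0.022, -0.021], [0.022, 0.062, 0.998, 0.94], [0.0, 0.0, 0.0, 1.0]]
{'clock': 0.1, 'q': array([ 1.08870919e+00,  2.63520455e-01, -4.88843155e-02,  1.25939024e+00,
        3.63619270e-05,  1.41550910e+00]), 'qvel': array([-0.00060703, -0.00135802,  0.00260266, -0.00065468,  0.00044546,
       -0.00020218]), 'effort': array([ 4.48539911e-03, -6.38577747e+01,  3.85062397e+01,  1.00666771e-02,
       -2.93594883e-05, -8.47187493e-06]), 'eef_pos': array([0.16840152, 0.49699045, 0.22094569]), 'orientation': array([ 1.62673792e-01,  9.86679780e-01, -4.68503015e-04, -1.73719584e-04]), 'contact_force': array([-0.53010088,  0.08248504,  0.32695517]), 'ft_torque': array([-0.01159122, -0.0282841 , -0.0582512 ]), 'grip_force': 0.0, 'width': 1.0013539737190618}
```

View pics/scene0.png

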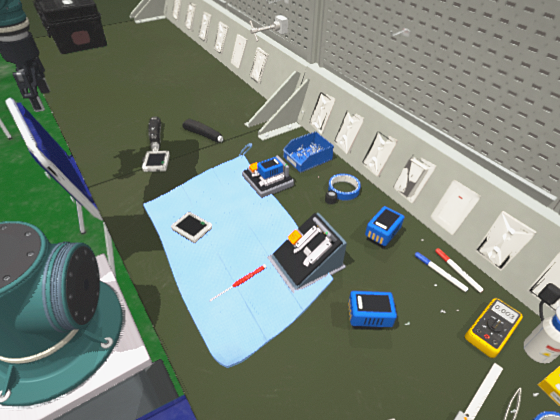

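View pics/top0.png

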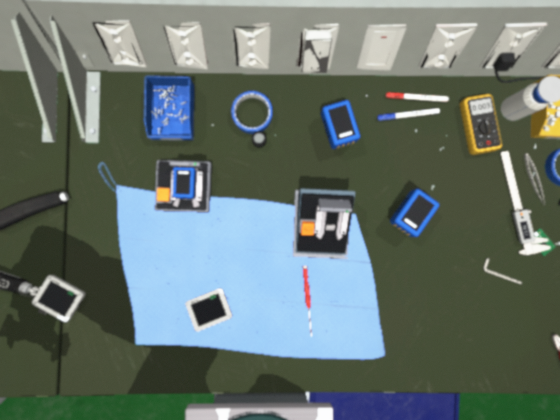

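Scene view: the charger with a small blue pack is at about (268,172), the tester at (310,248). Top view: charger (183,186), tester (324,223), loupe (260,139), display (209,310), screwdriver (308,290).
Candidates for the pack in the top view: (183,183) in the charger, and the loose larger ones at (341,123) and (416,211). The blue tray (168,107) and tape ring (252,111) are other blue things. I choose the one in the charger and check it in a close crop.

Run:
```python
import cv2, numpy as np, pickle
t=pickle.load(open("top0.pkl","rb"))["pixels"]; s=pickle.load(open("scene0.pkl","rb"))["pixels"]
def cr(im,x,y,w,h,f): return cv2.resize(im[y:y+h,x:x+w],(w*f,h*f),interpolation=cv2.INTER_CUBIC)
a=np.hstack([cr(t,145,150,80,60,5),cr(t,285,183,80,80,5)[:300]]) if 0 else None
A=cr(t,148,152,66,60,6); B=cr(t,288,183,66,80,6)[:,:]
C=cr(s,238,145,66,60,6); D=cr(s,265,205,88,80,5)[:, :396]
rowA=np.hstack([A[:,:396],C[:,:396]]); 
cv2.imwrite("pics/c1.png",rowA[:,:,::-1])
E=cr(t,284,180,80,84,5);F=cr(s,266,205,80,84,5)
cv2.imwrite("pics/c2.png",np.hstack([E,F])[:,:,::-1])
```

```text
(no output)
```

View pics/c1.png

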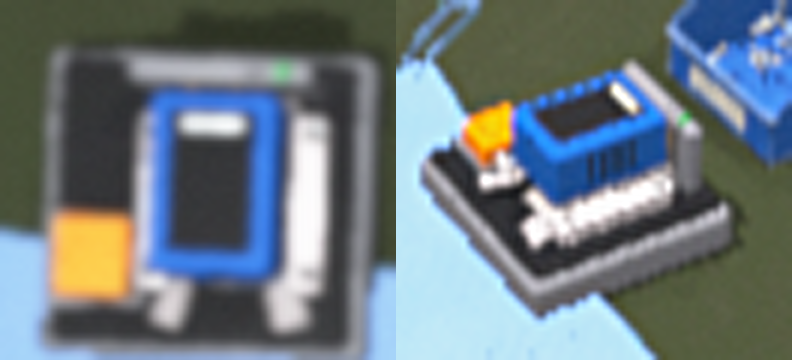

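View pics/c2.png

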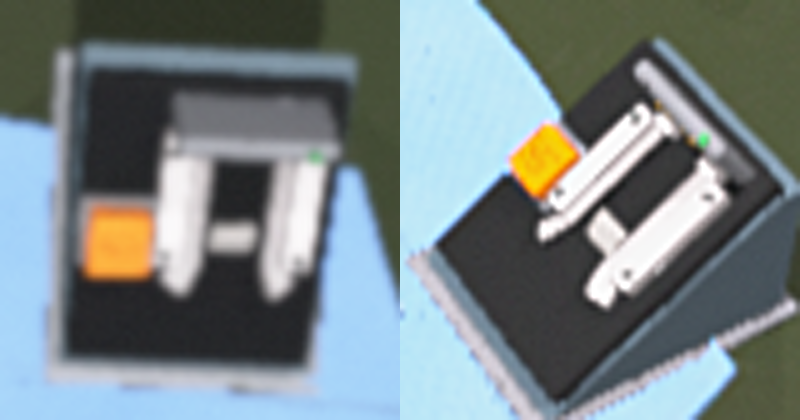

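The crops show the small blue pack in the charger, with its orange tab on the left and the bay opening toward the robot. The tester has an orange tab, two white rails and its back wall at the top. Next I measure.

```bash
cat > vis.py <<'E'
import cv2, numpy as np, pickle
from scipy.spatial.transform import Rotation as R
def ray(c,uv):
    uv=np.asarray(uv,float).reshape(-1,1,2)
    n=cv2.undistortPoints(uv,c["mtx"],np.asarray(c["dist"],float))[:,0]
    T=c["world_from_camera"]; d=np.c_[n[:,0],-n[:,1],-np.ones(len(n))]@T[:3,:3].T
    return T[:3,3],d
def onplane(c,uv,p,n):
    o,d=ray(c,uv); return o+d*(((np.asarray(p)-o)@n)/(d@n))[:,None]
def onz(c,uv,z): return onplane(c,uv,[0,0,z],np.array([0,0,1.]))
def tri(c1,u1,c2,u2):
    o1,d1=ray(c1,u1);o2,d2=ray(c2,u2);d1=d1[0]/np.linalg.norm(d1);d2=d2[0]/np.linalg.norm(d2)
    s=np.linalg.lstsq(np.c_[d1,-d2],o2-o1,rcond=None)[0]
    a,b=o1+s[0]*d1,o2+s[1]*d2; return (a+b)/2,np.linalg.norm(a-b)
def mask(c,lo,hi,box,f=4):
    x,y,w,h=box; im=cv2.resize(c["pixels"][y:y+h,x:x+w],None,fx=f,fy=f,interpolation=cv2.INTER_CUBIC)
    return cv2.inRange(cv2.cvtColor(im,cv2.COLOR_RGB2HSV),lo,hi)
def blobs(c,lo,hi,box,f=4,amin=20):
    cs=cv2.findContours(mask(c,lo,hi,box,f),cv2.RETR_EXTERNAL,cv2.CHAIN_APPROX_NONE)[0]
    cs=[k[:,0] for k in sorted(cs,key=cv2.contourArea)[::-1] if cv2.contourArea(k)>amin*f*f]
    return [(k+.5)/f-.5+np.array(box[:2]) for k in cs]
def cen(k): 
    m=cv2.moments(k.astype(np.float32)); return np.array([m['m10'],m['m01']])/m['m00']
OR=((8,120,150),(28,255,255)); BL=((105,150,90),(122,255,255)); WH=((0,0,190),(180,45,255)); DK=((0,0,0),(180,255,70))
E
python3 - <<'E'
from vis import *
t=pickle.load(open("top0.pkl","rb")); s=pickle.load(open("scene0.pkl","rb"))
ct=blobs(t,*OR,(148,152,66,60))[0]; cs=blobs(s,*OR,(238,145,66,60))[0]
tt=blobs(t,*OR,(284,180,80,84))[0]; ts=blobs(s,*OR,(266,205,80,84))[0]
for n,a,b in(("chg",ct,cs),("tst",tt,ts)):
    print(n,"tab px",cen(a).round(1),cen(b).round(1),"tri",*tri(t,cen(a),s,cen(b)))
print("chg tab z44",onz(t,cen(ct),.044),onz(s,cen(cs),.044))
def rect(P):
    (c,(w,h),a)=cv2.minAreaRect((P[:,:2]*1000).astype(np.float32)); return np.round(c,1),round(w,1),round(h,1),round(a,1)
print("tab rect",rect(onz(t,ct,.044)))
b=blobs(t,*BL,(160,155,50,55))[0]; print("pack rect",rect(onz(t,b,.075)))
# tester
tab=tri(t,cen(tt),s,cen(ts))[0]; yaw=0.
for i in range(4):
    Rt=(R.from_euler('z',yaw)*R.from_euler('y',-35,degrees=True)).as_matrix()
    o=tab-Rt@[-.030,.048,.014]
    L=[]
    for cam,box in((t,(316,204,40,40)),):
        for k in blobs(cam,*WH,box)[:2]:
            P=(onplane(cam,k,o+Rt[:,2]*.011,Rt[:,2])-o)@Rt
            L.append(rect(P))
        d=[((l[3]+45)%90-45) for l in L]
    print(yaw,o,L)
    yaw+=np.radians(np.mean(d))
Pt=(onplane(t,tt,o+Rt[:,2]*.014,Rt[:,2])-o)@Rt; print("tab rect",rect(Pt))
pickle.dump((o,yaw),open("tester.pkl","wb"))
E
```

```text
chg tab px [163.1 194. ] [253.1 166.5] tri [0.60982579 0.21148758 0.03613295] 0.004163926154997489
tst tab px [307.3 228.3] [294.3 236.8] tri [ 0.53803365 -0.099639    0.06279812] 0.0007477401029234602
chg tab z44 [[0.61084384 0.20837846 0.044     ]] [[0.60329847 0.20389588 0.044     ]]
tab rect (array([610.5, 208.4]), 26.2, 31.1, 89.3)
pack rect (array([632.4, 158.8]), 65.8, 45.3, 0.8)
0.0 [ 0.57063828 -0.147639    0.06853729] [(array([-23.9, -25.4]), 19.2, 66.8, 88.4), (array([-21.8,  22.5]), 18.3, 67.0, 89.5)]
-0.01832595714594041 [ 0.56975321 -0.14822842  0.06853729] [(array([-22.3, -25.1]), 19.2, 66.8, 89.3), (array([-21.3,  22.7]), 66.9, 18.3, 0.4)]
-0.020943951023931817 [ 0.56962589 -0.1483113   0.06853729] [(array([-22.1, -25.1]), 19.2, 66.8, 89.4), (array([-21.2,  22.8]), 66.9, 18.3, 0.5)]
-0.02181661564992893 [ 0.56958341 -0.14833885  0.06853729] [(array([-22. , -25.1]), 19.2, 66.8, 89.4), (array([-21.1,  22.8]), 66.9, 18.3, 0.5)]
tab rect (array([-30.2,  48.3]), 35.6, 28.3, 1.7)
```

```bash
cat > rob.py <<'E'
from vis import *
from station import manip, kin, monitor, read_camera
def frame(o,yaw,pitch=0): return np.asarray(o,float),R.from_euler('z',yaw)*R.from_euler('y',-pitch,degrees=True)
def pose(F,p,flip=0,spin=0):
    """TCP at bay point p (m), tool z along bay -z; tool x along bay x (flip=0) or -x"""
    o,r=F; q=r*R.from_euler('x',np.pi)*R.from_euler('z',np.pi*flip+spin)
    return o+r.apply(p),q.as_quat()
def st(m=""):
    o=monitor.get_obs(); print(m,"t%.2f"%o["clock"],"pos",o["eef_pos"].round(4),"F",o["contact_force"].round(1),"w%.3f g%.1f"%(o["width"],o["grip_force"])); return o
E
python3 - <<'E'
from rob import *
t=pickle.load(open("top0.pkl","rb")); tt=blobs(t,*OR,(284,180,80,84))[0]
yaw=-.02; H=.076
o=onz(t,cen(tt),.0703)[0]; o=np.array([o[0]+.033,o[1]-.048,H])
for i in range(8):
    Rt=frame(o,yaw,35)[1].as_matrix(); B=[]
    for k in blobs(t,*WH,(316,204,40,40))[:2]:
        P=(onplane(t,k,o+Rt[:,2]*.011,Rt[:,2])-o)@Rt; m=P[(P[:,0]>-.035)&(P[:,0]<.0)]
        # left/right edge lines of each rail in the straight part
        e=[]
        mid=m[:,1].mean()
        for sgn in(-1,1):
            q=m[(m[:,1]-mid)*sgn>0]; f=np.polyfit(q[:,0],q[:,1],1); e.append((np.polyval(f,-.0175),f[0]))
        B.append((P[:,0].min(),e))
    B.sort(key=lambda b:b[1][0][0])
    y=(B[0][1][0][0]+32.5e-3+B[1][1][0][0]-13.5e-3)/2; sl=(B[0][1][0][1]+B[1][1][0][1])/2
    dx=np.mean([b[0] for b in B])+.053
    d=Rt@[dx,y,0]; o=o+[d[0],d[1],0]; yaw+=np.arctan(sl)*.7
print(o,yaw,B)
print("tab in bay",(onplane(t,cen(tt),o+Rt[:,2]*.014,Rt[:,2])-o)@Rt)
pickle.dump((o,yaw),open("tester.pkl","wb"))
T=frame(o,yaw,35); C=frame([.6385,.1585,.03],.006); pickle.dump(C[0],open("chg.pkl","wb"))
print("tips",manip.tips_ahead)
for n,F,p in(("tab",C,[-.03,.049,.06]),("grip",C,[-.018,0,.031]),("out",C,[-.082,0,.031]),("up",C,[-.082,0,.14]),("tst up",T,[-.082,0,.09]),("tst",T,[-.082,0,.031]),("home",T,[-.004,0,.031])):
    for fl in(0,1):
        s=kin.solve_ik(*pose(F,p,fl,0)); print(n,fl,None if s is None else np.round(s,2))
for sp in(-np.pi/2,np.pi/2): print("tabspin",sp,np.round(kin.solve_ik(*pose(C,[-.03,.049,.06],0,sp)),2))
E
```

```text
[ 0.56801742 -0.14753253  0.076     ] -0.0277526180060361 [(np.float64(-0.05321519876017035), [(np.float64(-0.03341531009318278), np.float64(-0.008722243663823357)), (np.float64(-0.015633009677428977), np.float64(-0.03145596403373251))]), (np.float64(-0.05278490072884775), [(np.float64(0.014413455715077043), np.float64(0.008661831126872617)), (np.float64(0.030997613788177225), np.float64(0.052853803876712326))])]
tab in bay [[-0.02896654  0.04795614  0.014     ]]
tips 0.014
tab 0 [ 0.2   0.52  0.01  1.05  0.   -2.95]
tab 1 [0.2  0.52 0.01 1.05 0.   0.2 ]
grip 0 [ 0.12  0.54 -0.05  0.98  0.   -3.02]
grip 1 [ 0.12  0.54 -0.05  0.98  0.    0.12]
out 0 [ 0.14  0.45 -0.22  0.9   0.   -3.01]
out 1 [ 0.14  0.45 -0.22  0.9   0.    0.13]
up 0 [ 0.14  0.37 -0.02  1.17  0.   -3.01]
up 1 [ 0.14  0.37 -0.02  1.17  0.    0.13]
tst up 0 [-0.73 -0.03 -0.99  0.12  0.38  2.54]
tst up 1 [-0.73 -0.03 -0.99  0.12  0.38 -0.6 ]
tst 0 [-0.66  0.12 -1.04 -0.1   0.35  2.6 ]
tst 1 [-0.66  0.12 -1.04 -0.1   0.35 -0.54]
home 0 [-0.56  0.13 -0.84  0.06  0.3   2.69]
home 1 [-0.56  0.13 -0.84  0.06  0.3  -0.45]
tabspin -1.5707963267948966 [0.2  0.52 0.01 1.05 0.   1.77]
tabspin 1.5707963267948966 [ 0.2   0.52  0.01  1.05 -0.   -1.37]
```

Run:
```python
from rob import *
C=frame(pickle.load(open("chg.pkl","rb")),.006); s=-np.pi/2
manip.move_gripper(0.0)
manip.reach(*pose(C,[-.029,.0495,.055],0,s)); st("above")
z=.014+manip.tips_ahead
manip.move_linear(pose(C,[-.029,.0495,z+.006],0,s)[0],feed=.12)
F0=monitor.get_obs()["contact_force"]
h=manip.move_linear(pose(C,[-.029,.0495,z-.012],0,s)[0],feed=.03,force_limit=14); o=st(h); 
print("tip z",o["eef_pos"][2]-.014)
manip.dwell(.2)
c=read_camera("top"); pickle.dump(c,open("top1.pkl","wb"))
b=blobs(c,*BL,(155,150,60,65))[0]; P=onz(c,b,.075)*1000; print(cv2.minAreaRect(P[:,:2].astype(np.float32)))
cv2.imwrite("pics/p1.png",cv2.resize(c["pixels"][130:240,130:240],None,fx=5,fy=5)[:,:,::-1])
```

```text
above t2.83 pos [0.6088 0.2088 0.0854] F [0.2 0.6 0.1] w-0.000 g0.0
False t3.91 pos [0.6093 0.2078 0.0461] F [ 0.5 -0.6  0.4] w0.003 g0.0
tip z 0.03206724947277883
((632.265380859375, 159.78179931640625), (45.709083557128906, 64.93083190917969), 88.54344940185547)
```

View pics/p1.png

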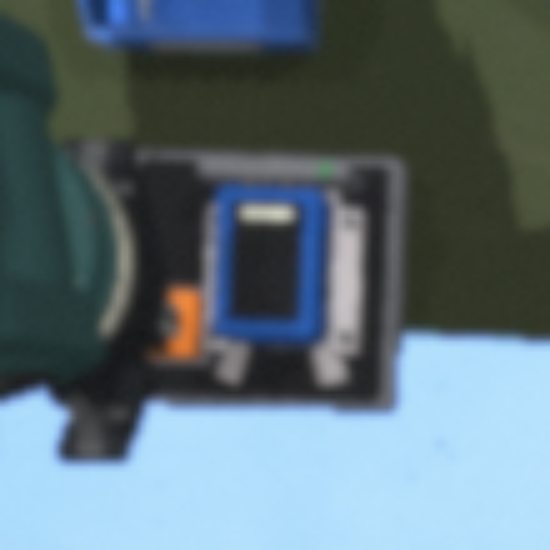

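The picture shows the pack still latched at (268,262). The fingertip sits over the orange tab at about (178,320), but no contact force has registered yet, so I keep descending under the force limit.

Run:
```python
from rob import *
o=monitor.get_obs(); p=o["eef_pos"].copy()
h=manip.move_linear([.6093,.2078,p[2]-.016],feed=.02,force_limit=12); o=st(h); manip.dwell(.2); st()
c=read_camera("top"); pickle.dump(c,open("top2.pkl","wb"))
b=blobs(c,*BL,(155,150,60,65))[0]; P=onz(c,b,.075)*1000; print(cv2.minAreaRect(P[:,:2].astype(np.float32)))
s=read_camera("scene")
im=np.hstack([cv2.resize(c["pixels"][140:220,140:220],(400,400)),cv2.resize(s["pixels"][125:205,225:305],(400,400))])
cv2.imwrite("pics/p2.png",im[:,:,::-1])
```

```text
False t5.10 pos [0.6093 0.2078 0.0302] F [-0.6  0.6  1.7] w-0.003 g1.1
 t5.30 pos [0.6093 0.2078 0.0302] F [-0.2  0.2  1.8] w0.001 g0.8
((622.23388671875, 158.73397827148438), (43.2520866394043, 66.09728240966797), 87.87071990966797)
```

View pics/p2.png

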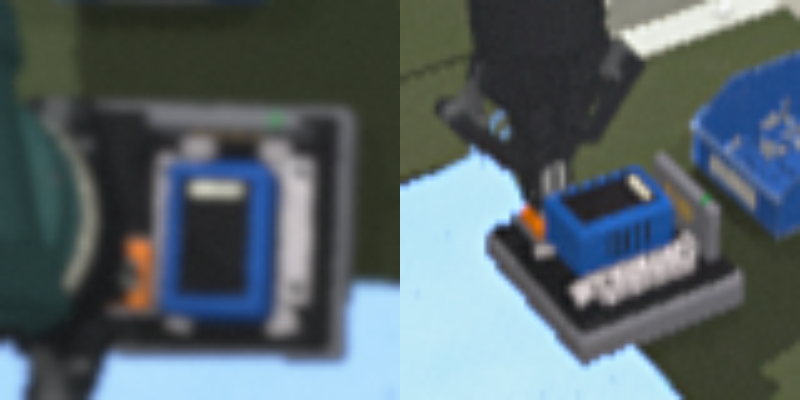

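The pack has popped out about 10 mm (body centre x 632 to 622 mm). Its body is now at (220,240) in the left half of the picture. Next I lift, spin and grasp it.

Run:
```python
from rob import *
C=frame(pickle.load(open("chg.pkl","rb")),.0)
G=frame([.6225,.1588,.03],0.)
manip.move_linear([.6093,.2078,.12],feed=.2)
manip.move_gripper(.8,60)
manip.reach(*pose(G,[0,0,.085],1)); st("above")
h=manip.move_linear(pose(G,[0,0,.031],1)[0],feed=.08,force_limit=8); st(h)
c=read_camera("top");s=read_camera("scene"); pickle.dump((c,s),open("g1.pkl","wb"))
im=np.hstack([cv2.resize(c["pixels"][140:220,140:220],(400,400),interpolation=2),cv2.resize(s["pixels"][125:205,225:305],(400,400),interpolation=2)])
cv2.imwrite("pics/p3.png",im[:,:,::-1])
```

```text
above t8.12 pos [0.6225 0.1589 0.115 ] F [0.2 0.2 0.7] w0.795 g0.0
False t8.94 pos [0.6228 0.1588 0.0614] F [-0.1  0.1  0.3] w0.796 g0.0
```

View pics/p3.png

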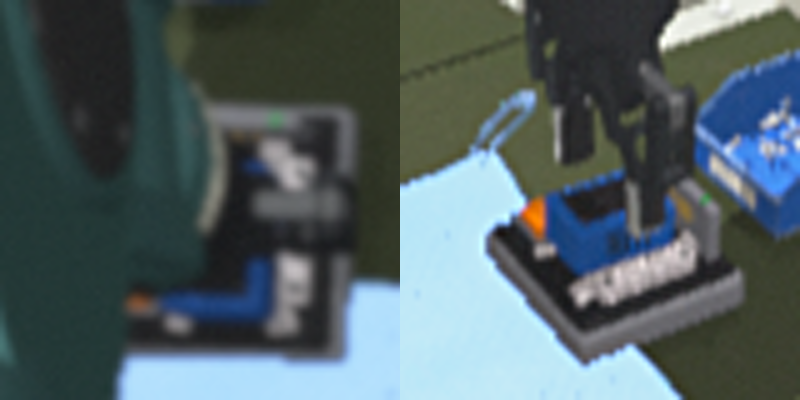

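The near fingertip's bottom is at about (645,235) in the crop, which is scene pixel (274,172), beside the pack's side. I work out its height by casting the ray onto the finger's plane.

Run:
```python
from rob import *
c,s=pickle.load(open("g1.pkl","rb"))
for y in(.125,.118,.111): print(y,onplane(s,[[271,171.5],[274,172.2]],[0,y,0],np.array([0,1.,0])).round(4).tolist())
print(onplane(s,[[283,160]],[0,.1368,0],np.array([0,1.,0])))
# pack top right corner check z=.075
```

```text
0.125 [[0.6155, 0.125, 0.0738], [0.6254, 0.125, 0.067]]
0.118 [[0.6112, 0.118, 0.0805], [0.6209, 0.118, 0.0738]]
0.111 [[0.6068, 0.111, 0.0872], [0.6164, 0.111, 0.0805]]
[[0.66304026 0.1368     0.08644574]]
```

Run:
```python
from rob import *
c,s=pickle.load(open("g1.pkl","rb"))
print("scene check (expect .6545 z.075)",onplane(s,[[282.8,165.8]],[0,.1368,0],np.array([0,1.,0])))
G=frame([.6225,.1588,.03],0.)
h=manip.move_linear(pose(G,[0,0,.011],1)[0],feed=.05,force_limit=6); o=st(h)
if h: manip.move_linear(o["eef_pos"]+[0,0,.006],feed=.05); st("backed")
manip.move_gripper(0,60); st("grip")
s=read_camera("scene"); pickle.dump(s,open("g2.pkl","wb"))
cv2.imwrite("pics/p4.png",cv2.resize(s["pixels"][130:200,235:305],(560,560),interpolation=2)[:,:,::-1])
```

```text
scene check (expect .6545 z.075) [[0.66271582 0.1368     0.06600084]]
False t9.59 pos [0.6224 0.1588 0.0408] F [ 1.2  0.4 -0.4] w0.794 g0.0
grip t9.93 pos [0.6227 0.1588 0.0415] F [-0.9  0.1  5.7] w0.508 g60.5
```

View pics/p4.png

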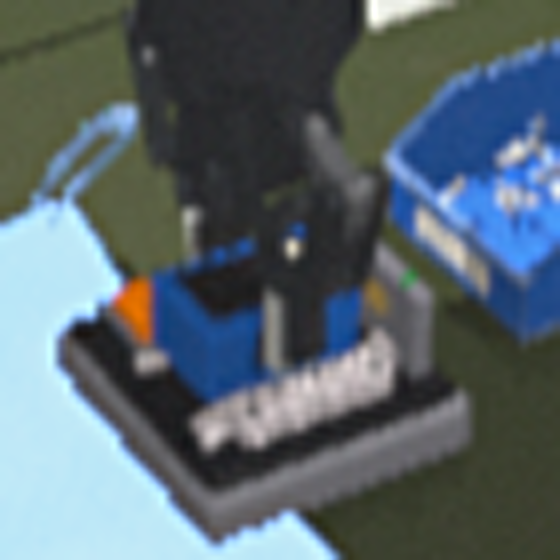

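The picture shows the fingers closed on the pack's sides at (285,320), with the tips just above the rail. Width is 0.508, or 43 mm, which matches the pack. Next I slide it out and lift.

Run:
```python
from rob import *
o=monitor.get_obs(); p=o["eef_pos"]; 
h=manip.move_linear(p+[-.030,-.0002,.0005],feed=.08,force_limit=30); st(h)
if not h: h=manip.move_linear(p+[-.070,-.0004,.0005],feed=.1,force_limit=30); st(h)
if not h:
    o=st(); manip.move_linear(o["eef_pos"]+[0,0,.06],feed=.15); st("lifted")
    c=read_camera("top");s=read_camera("scene"); pickle.dump((c,s),open("l1.pkl","wb"))
    for k in blobs(c,*BL,(150,150,70,120))[:2]: print(cen(k),k.min(0),k.max(0))
T0,yaw=pickle.load(open("tester.pkl","rb"))
T=frame(T0,-.025,35)
for p in([-.084,0,.10],[-.084,0,.035],[-.084,0,.011],[-.004,0,.011]): 
    q=kin.solve_ik(*pose(T,p,1)); print(None if q is None else q.round(2), pose(T,p,1)[0].round(3))
```

```text
False t10.51 pos [0.592  0.1589 0.0418] F [-2.5  5.  -0.7] w0.505 g61.6
False t11.06 pos [0.5535 0.1582 0.0421] F [ 0.7  0.5 -1. ] w0.506 g62.2
 t11.06 pos [0.5535 0.1582 0.0421] F [ 0.7  0.5 -1. ] w0.506 g62.2
lifted t11.61 pos [0.5537 0.1581 0.1015] F [ 1.2 -0.3 -1.2] w0.497 g62.2
[185.46623014 205.98349519] [179.875 202.625] [189.875 210.875]
[183.35748279 232.13097408] [175.125 227.375] [188.375 234.875]
[-0.74 -0.05 -0.98  0.16  0.39 -0.62] [ 0.442 -0.144  0.11 ]
[-0.67  0.11 -1.04 -0.09  0.35 -0.55] [ 0.479 -0.145  0.056]
[-0.64  0.18 -1.05 -0.18  0.34 -0.53] [ 0.493 -0.146  0.037]
[-0.55  0.17 -0.85  0.    0.29 -0.44] [ 0.558 -0.147  0.083]
```

Run:
```python
from rob import *
T0,yaw=pickle.load(open("tester.pkl","rb")); T=frame(T0,-.025,35)
p=monitor.get_obs()["eef_pos"]
manip.move_linear(p+[0,0,.09],feed=.25)
manip.reach(*pose(T,[-.090,0,.10],1)); st("up")
manip.move_linear(pose(T,[-.090,-.0005,.035],1)[0],feed=.15); st("near")
c=read_camera("top");s=read_camera("scene"); pickle.dump((c,s),open("n1.pkl","wb"))
im=np.hstack([cv2.resize(c["pixels"][180:270,280:370],(400,400),interpolation=2),cv2.resize(s["pixels"][210:300,250:340],(400,400),interpolation=2)])
cv2.imwrite("pics/p5.png",im[:,:,::-1])
```

```text
up t13.54 pos [ 0.4376 -0.1443  0.1065] F [-0.2  0.1 -1.4] w0.502 g62.2
near t14.12 pos [ 0.4744 -0.1451  0.053 ] F [ 0.8  0.8 -1.2] w0.499 g62.2
```

View pics/p5.png

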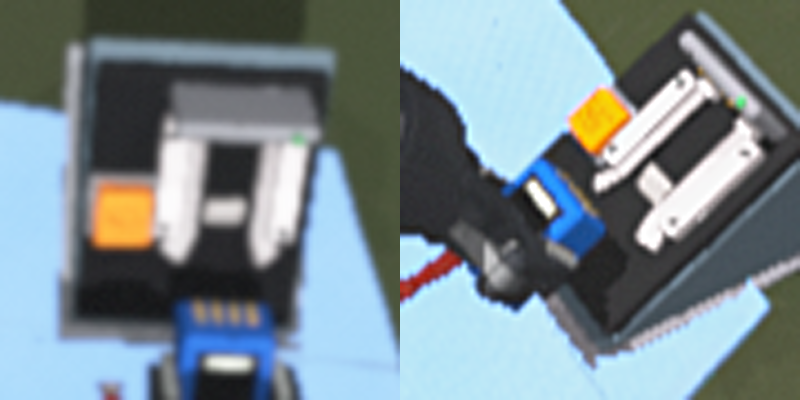

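The left half shows the pack's contact face between its lower edge (y about 300) and upper edge (y about 335), x 178 to 272, lined up with the rails at x 160 to 305. I check the pack's position in the tester frame.

Run:
```python
from rob import *
T0,yaw=pickle.load(open("tester.pkl","rb")); T=frame(T0,-.025,35)
c,s=pickle.load(open("n1.pkl","rb")); Rt=T[1].as_matrix()
k=blobs(c,*BL,(308,235,45,45))[0]
f=90/400
pts=np.array([[178,335],[271,335],[176,300],[273,300]])*f+[280,180]
n=Rt[:,0]
print("x=-58 plane:",((onplane(c,pts,T[0]-.058*n,n)-T[0])@Rt*1000).round(1))
print("blob",k.min(0),k.max(0))
# mid of left/right blue edge rows as centre line
B=mask(c,*BL,(308,235,45,45),8)
for row in (248,251,254,257,260):
    x=np.where(B[int((row-235+.5)*8)])[0]; print(row,(x.min()/8+308).round(1),(x.max()/8+308).round(1))
rs=blobs(c,*WH,(316,200,40,50))[:2]
for r in rs: print("rail y",((onplane(c,r,T[0]+.011*Rt[:,2],Rt[:,2])-T[0])@Rt*1000).min(0).round(1),((onplane(c,r,T[0]+.011*Rt[:,2],Rt[:,2])-T[0])@Rt*1000).max(0).round(1))
sp=np.array([[540-400,160],[580-400,245]])*f+[250,210]
print("scene, plane z=69",((onplane(s,sp,T[0]+.069*Rt[:,2],Rt[:,2])-T[0])@Rt*1000).round(1))
```

```text
x=-58 plane: [[-58.   23.4  67.1]
 [-58.  -19.1  65.2]
 [-58.   22.1  40.6]
 [-58.  -23.5  38.6]]
blob [319.125 247.375] [341.125 279.375]
248 320.1 339.8
251 319.6 341.2
254 319.9 341.2
257 319.9 341.8
260 319.9 341.1
rail y [-53.3   0.8  11. ] [19.3 32.4 11. ]
rail y [-53.9 -34.1  11. ] [ 14.  -14.6  11. ]
scene, plane z=69 [[-59.3  13.3  69. ]
 [-70.1 -37.   69. ]]
```

The pack's centre line agrees with the rails' to about 1 mm, and its height matches the rigid offset to within 3 mm. Next I lay it on the slope and slide it up.

Run:
```python
from rob import *
T0,yaw=pickle.load(open("tester.pkl","rb")); T=frame(T0,-.025,35)
def bay(m):
    o=st(m); b=T[1].inv().apply(o["eef_pos"]-T[0]); print("  bay",(b*1000).round(1),"Fbay",T[1].inv().apply(o["contact_force"]).round(1)); return b
h=manip.move_linear(pose(T,[-.088,-.0007,.007],1)[0],feed=.05,force_limit=5); b=bay(f"down {h}")
z=b[2]+(.0003 if h else 0)
for x,fl in((-.060,20),(-.040,20)):
    h=manip.move_linear(pose(T,[x,-.0007,z],1)[0],feed=.06,force_limit=fl); b=bay(f"slide {h}")
    if h: break
```

```text
down True t14.70 pos [ 0.489  -0.1464  0.0351] F [-0.6 -0.7  0.7] w0.499 g61.3
  bay [-88.2  -0.9  11.9] Fbay [-0.1 -0.7  0.9]
slide False t15.32 pos [ 0.512  -0.1467  0.0517] F [-1.2 -1.1  0.2] w0.501 g61.3
  bay [-59.8  -0.6  12.2] Fbay [-0.8 -1.1  0.8]
slide True t15.61 pos [ 0.5197 -0.1467  0.057 ] F [-1.5 -1.7  5.2] w0.505 g62.4
  bay [-50.5  -0.3  12.2] Fbay [ 1.7 -1.8  5.1]
```

```bash
cat >> rob.py <<'E'
T=frame(pickle.load(open("tester.pkl","rb"))[0],-.025,35)
def bay(m):
    o=st(m); b=T[1].inv().apply(o["eef_pos"]-T[0]); print("  bay",(b*1000).round(1),"Fbay",T[1].inv().apply(o["contact_force"]).round(1)); return b
E
python3 - <<'E'
from rob import *
b=bay("")
for x in(-.044,-.034,-.020,-.010):
    h=manip.move_linear(pose(T,[x,-.0005,.0119],1)[0],feed=.05,force_limit=30); b=bay(f"slide {h}")
    if h: break
E
```

```text
t15.61 pos [ 0.5197 -0.1467  0.057 ] F [-1.5 -1.7  5.2] w0.505 g62.4
  bay [-50.5  -0.3  12.2] Fbay [ 1.7 -1.8  5.1]
slide True t15.82 pos [ 0.5208 -0.1466  0.0578] F [-4.  -1.9  6.3] w0.502 g63.0
  bay [-49.1  -0.3  12.2] Fbay [ 0.4 -2.   7.5]
```

Run:
```python
from rob import *
b=bay("")
c=read_camera("top");s=read_camera("scene"); pickle.dump((c,s),open("n2.pkl","wb"))
im=np.hstack([cv2.resize(c["pixels"][190:260,290:360],(400,400),interpolation=2),cv2.resize(s["pixels"][220:290,265:335],(400,400),interpolation=2)])
cv2.imwrite("pics/p6.png",im[:,:,::-1])
```

```text
t15.82 pos [ 0.5208 -0.1466  0.0578] F [-4.  -1.9  6.3] w0.502 g63.0
  bay [-49.1  -0.3  12.2] Fbay [ 0.4 -2.   7.5]
```

View pics/p6.png

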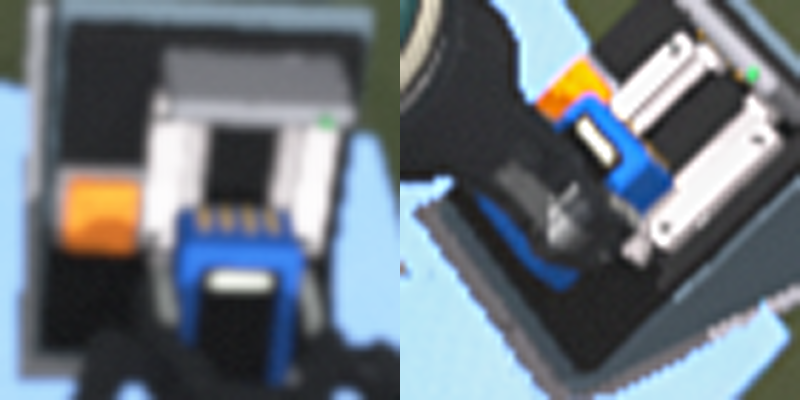

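The left half shows the pack straight and centred between the rails (pack centre x 239, rails 240). The stop came as the fingers' leading edges reached the straight rails at x -40, so the fingertips are probably catching the rail ends. I back off, lift about 1 mm within the dovetail's play and retry.

Run:
```python
from rob import *
c,s=pickle.load(open("n2.pkl","rb")); Rt=T[1].as_matrix()
print("front edge",((onplane(c,np.array([[185,208],[293,208]])*.175+[290,190],T[0]+.013*Rt[:,2],Rt[:,2])-T[0])@Rt*1000).round(1))
manip.move_linear(pose(T,[-.053,-.0005,.0121],1)[0],feed=.05); bay("back")
manip.move_linear(pose(T,[-.053,-.0005,.0131],1)[0],feed=.05); bay("up")
for x in(-.046,-.038,-.028):
    h=manip.move_linear(pose(T,[x,-.0005,.0131],1)[0],feed=.04,force_limit=20); b=bay(f"slide {h}")
    if h: break
```

```text
front edge [[-23.7  16.8  13. ]
 [-22.4 -22.6  13. ]]
back t16.17 pos [ 0.5181 -0.147   0.0561] F [-4.3 -0.6  7. ] w0.503 g62.7
  bay [-52.3  -0.8  12.3] Fbay [ 0.5 -0.7  8.2]
up t16.42 pos [ 0.5174 -0.1471  0.0565] F [ 0.9 -3.2  0.5] w0.500 g63.3
  bay [-52.6  -0.9  13.1] Fbay [ 1.1 -3.2 -0.2]
slide True t16.64 pos [ 0.5193 -0.1467  0.0577] F [-5.  -1.7  3.3] w0.500 g64.0
  bay [-50.5  -0.4  12.9] Fbay [-2.1 -1.8  5.6]
```

The stop repeats at the same TCP x (-50), which puts the finger edges at the straight rails, so I gripped about 2–3 mm too low. I'll back out, set the pack on the flat cloth, regrip 5 mm higher and return.

Run:
```python
from rob import *
manip.move_linear(pose(T,[-.092,-.0005,.0128],1)[0],feed=.12); bay("out")
manip.move_linear(pose(T,[-.100,-.0005,.085],1)[0],feed=.2)
G=frame([.47,.035,.004],0)
manip.reach(*pose(G,[0,0,.08],1)); st("over cloth")
h=manip.move_linear(pose(G,[0,0,.006],1)[0],feed=.08,force_limit=5); o=st(f"down {h}")
z=o["eef_pos"][2]
manip.move_gripper(.7,60)
manip.move_linear([o["eef_pos"][0],o["eef_pos"][1],z+.07],feed=.25)
c=read_camera("top"); pickle.dump(c,open("r1.pkl","wb"))
print(o["eef_pos"])
for k in blobs(c,*BL,(220,200,75,80))[:2]: print(k.min(0),k.max(0),cv2.minAreaRect((onz(c,k,.049)*1000)[:,:2].astype(np.float32)))
```

```text
out t17.14 pos [ 0.4833 -0.1448  0.0324] F [-14.    1.7   5.5] w0.503 g65.3
  bay [-94.4   0.6  12.9] Fbay [-8.3  1.3 12.6]
over cloth t18.66 pos [0.4697 0.0348 0.083 ] F [-0.8 -1.2 -1.4] w0.503 g63.4
down True t19.47 pos [0.4691 0.0345 0.0148] F [-0.6 -0.5  1.2] w0.501 g65.1
[0.46914303 0.03452534 0.01476657]
```

Run:
```python
from rob import *
o=st(); p=o["eef_pos"]
manip.move_linear([.35,.0345,p[2]+.02],feed=.3)
c=read_camera("top"); pickle.dump(c,open("r2.pkl","wb"))
for k in blobs(c,*BL,(220,180,85,80),amin=10)[:3]: print(k.min(0),k.max(0),cv2.minAreaRect((onz(c,k,.049)*1000)[:,:2].astype(np.float32)))
```

```text
t20.26 pos [0.469  0.0345 0.0846] F [-0.2 -0.6 -0.2] w0.695 g0.0
[234.375 247.625] [253.125 259.375] ((484.0353698730469, 34.81554412841797), (24.856958389282227, 39.94287872314453), 0.03040790930390358)
```

The leading edge is at about x 0.4955, so the body centre is near 0.4636. The pack slipped about 5.5 mm in the grip, which agrees with the earlier view. I regrip centred and higher.

Run:
```python
from rob import *
G=frame([.4638,.0348,0],0)
manip.move_linear(pose(G,[0,0,.0846],1)[0],feed=.3)
h=manip.move_linear(pose(G,[0,0,.0205],1)[0],feed=.15,force_limit=8); st(h)
manip.move_gripper(0,80); st("grip")
manip.move_linear(pose(G,[0,0,.13],1)[0],feed=.25)
manip.reach(*pose(T,[-.095,-.0005,.085],1)); 
manip.move_linear(pose(T,[-.090,-.0005,.035],1)[0],feed=.15); bay("near")
c=read_camera("top"); pickle.dump(c,open("n3.pkl","wb")); Rt=T[1].as_matrix()
B=mask(c,*BL,(308,225,45,50),8)
for row in range(240,262,2):
    x=np.where(B[int((row-225+.5)*8)])[0]
    if len(x): print(row,x.min()/8+308,x.max()/8+308)
k=blobs(c,*BL,(308,225,45,50))[0]; top=k[k[:,1]<k[:,1].min()+.6]
print("front bottom edge",((onplane(c,[[top[:,0].mean(),k[:,1].min()]],T[0]+.032*Rt[:,2],Rt[:,2])-T[0])@Rt*1000).round(1),"expect x -58")
```

```text
False t21.97 pos [0.4636 0.0348 0.0211] F [-0.7  0.3  0.4] w0.698 g0.0
grip t22.27 pos [0.4644 0.0347 0.0219] F [-4.1  0.6 14.7] w0.493 g81.0
near t24.35 pos [ 0.4743 -0.1448  0.0527] F [ 0.2 -0.3 -0.6] w0.487 g81.2
  bay [-90.1   0.4  34.7] Fbay [-0.1 -0.3 -0.6]
246 319.375 339.75
248 319.0 340.5
250 319.0 341.25
252 318.75 341.625
254 319.125 341.375
256 319.0 340.875
258 319.375 340.375
260 319.75 340.125
front bottom edge [[-57.2  10.4  32. ]] expect x -58
```

Run:
```python
from rob import *
h=manip.move_linear(pose(T,[-.088,-.0009,.010],1)[0],feed=.05,force_limit=5); b=bay(f"down {h}")
z=b[2]+.0004
for x,fl in((-.060,20),(-.045,20),(-.030,25),(-.015,30)):
    h=manip.move_linear(pose(T,[x,-.0008,z],1)[0],feed=.06,force_limit=fl); b=bay(f"slide {h}")
    if h: break
```

```text
down True t24.80 pos [ 0.4855 -0.1463  0.0399] F [-0.3  0.2 -1. ] w0.495 g84.8
  bay [-88.3  -0.8  17.8] Fbay [-0.9  0.2 -0.7]
slide False t25.43 pos [ 0.5086 -0.1468  0.0566] F [-2.1  0.5 -0. ] w0.492 g85.1
  bay [-59.8  -0.7  18.2] Fbay [-1.8  0.5  1.2]
slide True t25.67 pos [ 0.5135 -0.1463  0.0599] F [-0.9 -0.3  1.4] w0.495 g85.1
  bay [-53.9  -0.2  18.1] Fbay [ 0.1 -0.3  1.7]
```

It stops again with the foot front near bay x -28, whichever grip I use, and the TCP is pushed toward +y each time (-0.8 to -0.2). That points to a lateral misfit rather than the fingers, so I shift y and retry.

Run:
```python
from rob import *
manip.move_linear(pose(T,[-.064,-.0005,.0183],1)[0],feed=.1); bay("back")
for y in(.0006,.0018):
    manip.move_linear(pose(T,[-.062,y,.0183],1)[0],feed=.05); bay("shift")
    for x in(-.050,-.040,-.030,-.020):
        h=manip.move_linear(pose(T,[x,y,.0183],1)[0],feed=.04,force_limit=22); b=bay(f"slide {h}")
        if h: break
    if not h: break
    manip.move_linear(pose(T,[-.062,y,.0183],1)[0],feed=.1)
c=read_camera("top"); pickle.dump(c,open("n4.pkl","wb"))
```

```text
back t25.92 pos [ 0.5043 -0.1462  0.0536] F [-0.9 -0.6 -1. ] w0.495 g84.9
  bay [-65.   -0.2  18.2] Fbay [-1.3 -0.6 -0.4]
shift t26.17 pos [ 0.5064 -0.1456  0.0551] F [-2.4 -4.3 -6.4] w0.493 g84.4
  bay [-62.5   0.4  18.2] Fbay [-5.6 -4.4 -3.9]
slide True t26.47 pos [ 0.5127 -0.1459  0.0593] F [ 2.  -1.9 -0.9] w0.493 g84.8
  bay [-54.9   0.3  18.1] Fbay [ 1.1 -1.9 -1.9]
shift t26.97 pos [ 0.5068 -0.1455  0.0555] F [  1.5 -10.2  -2.8] w0.496 g84.6
  bay [-61.9   0.5  18.3] Fbay [ -0.2 -10.2  -3.3]
slide True t27.21 pos [ 0.5087 -0.1453  0.0566] F [ 2.8 -3.8 -3.1] w0.495 g84.7
  bay [-59.8   0.7  18.2] Fbay [ 0.6 -3.7 -4.2]
```

Shifting y gives a rail reaction of about 8 N/mm, so the centre is near y -0.1. The force-limit stop also counts side loads. I now go in small steps, trimming y and z from the measured force and logging it.

```bash
cat > ins.py <<'E'
from rob import *
Rt=T[1].as_matrix()
def front(c,off=.013):
    k=blobs(c,*BL,(308,195,45,70))[0]; top=k[k[:,1]<k[:,1].min()+.8]
    return ((onplane(c,[[top[:,0].mean(),k[:,1].min()]],T[0]+off*Rt[:,2],Rt[:,2])-T[0])@Rt*1000).round(1)
def insert(x,y,z,xend,step=.002,fmax=30):
    while x<xend:
        x=min(x+step,xend)
        manip.move_linear(pose(T,[x,y,z],1)[0],feed=.05)
        o=monitor.get_obs(); F=T[1].inv().apply(o["contact_force"]); b=T[1].inv().apply(o["eef_pos"]-T[0])
        print("%.2f cmd %.1f %.2f %.2f"%(o["clock"],x*1e3,y*1e3,z*1e3),"act",(b*1e3).round(1),"F",F.round(1),"tq",T[1].inv().apply(o["ft_torque"]).round(2))
        if -F[0]>fmax: break
        y+=np.clip(F[1]/8e3*.6,-.0008,.0008); z+=np.clip(F[2]/8e3*.6,-.0005,.0005)
    return x,y,z
E
python3 - <<'E'
from ins import *
print("front",front(pickle.load(open("n4.pkl","rb"))))
manip.move_linear(pose(T,[-.062,-.0001,.0183],1)[0],feed=.1); bay("back")
insert(-.062,-.0001,.0183,-.048)
print("front",front(read_camera("top"))); bay("")
E
```

```text
front [[-35.1  17.8  13. ]]
back t27.76 pos [ 0.5062 -0.1458  0.055 ] F [-1.2 -1.  -0.9] w0.496 g85.2
  bay [-62.7   0.2  18.3] Fbay [-1.5 -1.  -0. ]
28.01 cmd -60.0 -0.10 18.30 act [-60.4   0.3  18.3] F [-2.7  0.8  2.3] tq [0.06 1.11 0.02]
28.26 cmd -58.0 -0.04 18.47 act [-58.    0.1  18.5] F [-3.6 -0.6  1.3] tq [ 0.1   1.07 -0.06]
28.51 cmd -56.0 -0.08 18.57 act [-56.   -0.   18.6] F [-3.5  0.   1.1] tq [ 0.03  1.26 -0.01]
28.76 cmd -54.0 -0.08 18.65 act [-55.5   0.1  18.6] F [-9.7 -1.2  1.5] tq [-0.32  2.53 -0.04]
29.01 cmd -52.0 -0.17 18.77 act [-55.    0.3  18.6] F [-13.4  -3.4   1.9] tq [-0.75  3.7  -0.1 ]
29.26 cmd -50.0 -0.43 18.91 act [-49.5  -0.6  18.9] F [-2.8 -0.6  2. ] tq [-0.02  0.92 -0.04]
29.51 cmd -48.0 -0.47 19.06 act [-47.4  -0.7  19.1] F [-0.8 -2.   0.8] tq [-0.34  0.8  -0.06]
front [[-21.8  16.6  13. ]]
 t29.56 pos [ 0.5183 -0.147   0.0645] F [-1.8 -1.7 -0.2] w0.498 g85.2
  bay [-47.4  -0.7  19.1] Fbay [-1.5 -1.7  0.9]
```

The catch point passed at about 13 N and the pack is moving in with the gripper (front at -22). I continue.

Run:
```python
from ins import *
r=insert(-.048,-.0005,.0191,-.010,step=.003); print(r)
c=read_camera("top"); pickle.dump(c,open("n5.pkl","wb")); print("front",front(c))
pickle.dump(r,open("r.pkl","wb"))
```

```text
29.81 cmd -45.0 -0.50 19.10 act [-44.6  -0.7  19.1] F [-2.1 -3.5 -0.2] tq [-0.75  0.9   0.01]
30.06 cmd -42.0 -0.76 19.09 act [-41.7  -0.9  19.1] F [-1.8 -2.7 -0.8] tq [-0.57  0.81  0.04]
30.31 cmd -39.0 -0.96 19.02 act [-38.6  -0.9  19. ] F [-0.7 -1.4  0.1] tq [-0.25  0.69  0.05]
30.56 cmd -36.0 -1.07 19.03 act [-35.7  -1.   19. ] F [-1.2 -1.3  1.4] tq [-0.17  0.73 -0.01]
30.81 cmd -33.0 -1.16 19.14 act [-33.3  -1.   19.1] F [-4.9 -1.6 -2.7] tq [-0.29  1.52  0.05]
31.06 cmd -30.0 -1.28 18.94 act [-29.5  -1.1  18.9] F [-2.1  0.3 -1. ] tq [ 0.3   0.81 -0.04]
31.31 cmd -27.0 -1.26 18.87 act [-26.6  -1.1  18.9] F [-2.3  1.8 -0.2] tq [ 0.37  0.86 -0.04]
31.56 cmd -24.0 -1.12 18.85 act [-23.8  -1.1  18.8] F [-2.6  0.4 -1.7] tq [ 0.06  1.13 -0.07]
31.81 cmd -21.0 -1.09 18.72 act [-20.3  -1.2  18.8] F [-1.2  0.9 -1. ] tq [0.09 0.76 0.06]
32.06 cmd -18.0 -1.02 18.65 act [-17.3  -1.2  18.7] F [-0.6 -1.   1.9] tq [-0.09  0.64  0.  ]
32.31 cmd -15.0 -1.09 18.79 act [-14.8  -1.2  18.8] F [-1.4 -0.7  0.4] tq [-0.22  0.87  0.03]
32.56 cmd -12.0 -1.14 18.83 act [-11.8  -1.2  18.8] F [-2.6 -2.4 -0.2] tq [-0.4   1.06  0.03]
32.81 cmd -10.0 -1.32 18.81 act [-9.6 -1.3 18.8] F [-2.  -0.  -0.5] tq [-0.12  0.82  0.02]
(-0.01, np.float64(-0.001320605024173913), np.float64(0.01877107739843626))
front [[11.2  3.7 13. ]]
```

Run:
```python
from ins import *
r=pickle.load(open("r.pkl","rb"))
r=insert(*r,.010,step=.002,fmax=18); print(r)
manip.dwell(.2); bay("")
pickle.dump(r,open("r.pkl","wb"))
```

```text
33.11 cmd -8.0 -1.32 18.77 act [-7.5 -1.3 18.8] F [-0.2 -0.  -2.2] tq [ 0.03  0.55 -0.  ]
33.36 cmd -6.0 -1.32 18.60 act [-6.2 -1.2 18.6] F [-2.7 -0.2 -1.3] tq [-0.01  1.14 -0.07]
33.61 cmd -4.0 -1.34 18.50 act [-5.9 -1.  18.4] F [-9.5 -2.3  2.7] tq [-0.41  2.52 -0.05]
33.86 cmd -2.0 -1.51 18.70 act [-5.8 -1.  18.4] F [-15.3  -2.6   4.6] tq [-0.83  3.86  0.07]
34.11 cmd 0.0 -1.71 19.05 act [-5.7 -1.  18.5] F [-22.6  -5.    3.2] tq [-1.26  5.1   0.13]
(0.0, np.float64(-0.001705971375057686), np.float64(0.019046394261397096))
 t34.31 pos [ 0.5527 -0.1481  0.0879] F [-21.  -4. -10.] w0.494 g85.4
  bay [-5.7 -1.  18.5] Fbay [-22.9  -4.6   3.8]
```

It reached a solid stop at TCP x -5.7. I check the latch with a gentle pull back.

Run:
```python
from ins import *
x,y,z=pickle.load(open("r.pkl","rb"))
for xc in(-.006,-.008,-.0095):
    manip.move_linear(pose(T,[xc,-.001,.0186],1)[0],feed=.05); bay("pull %.1f"%(xc*1e3))
c=read_camera("top"); c0=pickle.load(open("top0.pkl","rb"))
for k in(c0,c): b=blobs(k,*OR,(284,180,80,84))[0]; print(cen(b),b.min(0),b.max(0))
```

```text
pull -6.0 t34.58 pos [ 0.5523 -0.1482  0.0877] F [-2.6 -2.5 -6. ] w0.490 g84.9
  bay [-6.2 -1.  18.6] Fbay [-5.5 -2.6 -3.5]
pull -8.0 t34.83 pos [ 0.5513 -0.1483  0.0871] F [-0.2 -1.4 -2.6] w0.493 g85.0
  bay [-7.3 -1.1 18.7] Fbay [-1.6 -1.4 -2. ]
pull -9.5 t35.08 pos [ 0.5503 -0.1483  0.0865] F [ 2.1 -0.4  1.5] w0.494 g85.1
  bay [-8.5 -1.2 18.8] Fbay [ 2.6 -0.4 -0. ]
[307.27886982 228.26410422] [300.375 221.125] [313.875 235.125]
[306.94701781 227.03473135] [301.125 220.625] [313.875 234.125]
```

Run:
```python
from ins import *
for xc in(-.011,-.0125):
    manip.move_linear(pose(T,[xc,-.0011,.0188],1)[0],feed=.05); bay("pull %.1f"%(xc*1e3))
```

```text
pull -11.0 t35.38 pos [ 0.5498 -0.1484  0.0864] F [8.9 0.5 2.3] w0.495 g84.7
  bay [-8.9 -1.3 19. ] Fbay [ 8.6  0.8 -3.3]
pull -12.5 t35.63 pos [ 0.5496 -0.1485  0.0863] F [15.4  2.   1.7] w0.495 g84.5
  bay [-9.2 -1.4 19. ] Fbay [13.5  2.4 -7.4]
```

The pull is held hard at -9 with 13.5 N, so the pack is latched. I push it gently home, release and retreat.

Run:
```python
from ins import *
manip.move_linear(pose(T,[-.0045,-.0011,.0187],1)[0],feed=.06); bay("home")
manip.move_linear(pose(T,[-.0058,-.0011,.0187],1)[0],feed=.06); bay("relax")
manip.move_gripper(.7); bay("open")
manip.move_linear(pose(T,[-.0058,-.0011,.11],1)[0],feed=.2)
manip.reach(*pose(frame([.42,.0,0],0),[0,.1,.25],1)); manip.dwell(.3); st("away")
c=read_camera("top"); s=read_camera("scene"); pickle.dump((c,s),open("end.pkl","wb"))
c0=pickle.load(open("top0.pkl","rb")); b0=blobs(c0,*OR,(284,180,80,84))[0]; b=blobs(c,*OR,(284,180,80,84))[0]; print("tab",cen(b0),cen(b))
k=blobs(c,*BL,(308,195,45,60))[0]; P=((onplane(c,k,T[0]+.045*Rt[:,2],Rt[:,2])-T[0])@Rt*1000); print("pack top",P.min(0).round(1),P.max(0).round(1))
im=np.hstack([cv2.resize(c["pixels"][180:270,280:370],(400,400),interpolation=2),cv2.resize(s["pixels"][210:300,250:340],(400,400),interpolation=2)])
cv2.imwrite("pics/end.png",im[:,:,::-1])
```

```text
home t35.92 pos [ 0.5525 -0.1482  0.0877] F [-4.1 -3.7 -5.2] w0.496 g84.9
  bay [-6.  -1.  18.5] Fbay [-6.3 -3.8 -1.9]
relax t36.17 pos [ 0.5522 -0.1481  0.0876] F [ 0.5 -2.5 -6.6] w0.495 g84.6
  bay [-6.3 -1.  18.6] Fbay [-3.3 -2.5 -5.8]
open t36.48 pos [ 0.5529 -0.1482  0.0884] F [-0.2  1.2  1. ] w0.703 g0.0
  bay [-5.3 -1.1 18.8] Fbay [0.3 1.2 0.9]
away t38.44 pos [0.42   0.0994 0.2498] F [ 0.1 -0.1  0.2] w0.703 g0.0
tab [307.27886982 228.26410422] [307.27567356 228.29483453]
pack top [-42.  -23.2  45. ] [31.3 22.7 45. ]
```

The tester's tab is back exactly at its free position, and the pack sits square between the rails. I compare the bystanders numerically and hand in.

Run:
```python
from rob import *
c,s=pickle.load(open("end.pkl","rb")); c0=pickle.load(open("top0.pkl","rb")); s0=pickle.load(open("scene0.pkl","rb"))
for n,a,b,(x,y,w,h) in(("display s",s,s0,(165,208,50,40)),("screwdriver s",s,s0,(205,260,65,45)),("loupe s",s,s0,(322,188,18,18)),("loupe t",c,c0,(250,128,20,22))):
    print(n,np.abs(a["pixels"][y:y+h,x:x+w].astype(int)-b["pixels"][y:y+h,x:x+w]).mean().round(1))
manip.hand_in(); st()
```

```text
display s 1.0
screwdriver s 0.6
loupe s 10.3
loupe t 9.4
the job is handed in; nothing more can be done
the job is handed in; nothing more can be done
```

I handed the job in at about 38.5 s: the small blue pack is out of the charger and latched in the tester, and the display and screwdriver images are unchanged. The loupe's image patch did change by about 10 grey levels in both views, and I did not find out whether that is arm shadow or real movement.

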